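# Show which connector to rework and where to clamp it

## Task

Show a colleague the next rework job by pointing with the fingertips, touching nothing on the bench: first point down at the one connector in the tray that has no wide coupling nut round its foot, with the fingertips two or three centimetres straight above it, and stay there for two seconds. Then point in the same way at the open gap between the vise jaws, where it is to be clamped, two or three centimetres above the jaw tops: stay two seconds and finish still pointing there. Do not point at the other three connectors, not even by passing low over them.

Things in the scene. Friction and masses are not known exactly. Their poses are not given: they have to be found in the camera images.
- tray: Shallow grey plastic tray, fixed, 215 x 215 mm, 12 mm high, floor 4 mm thick. Four connectors stand in it about 100 mm apart, in any order. It may lie left or right of the robot's midline, with the vise on the other side. Origin: centre of its underside.
- plug_a: A finished circular cable connector, aluminium, standing upright in the tray, 75 mm tall: knurled coupling nut 50 mm across over its lowest 24 mm, then a 36 mm shell, spanner flats, and a tapering clamp nut 26 mm across at the top with a black cable hole. Origin: centre of its underside, z up its axis.
- plug_b: As plug_a.
- plug_c: As plug_a.
- plug_bare: The connector to be reworked: same aluminium and same 75 mm height as the others and alike above, but without the coupling nut, so that its lowest 24 mm is only a 30 mm shell, narrower than the 36 mm shell above it. It stands loose in the tray. Origin: centre of its underside, z up its axis.
- bare_top (a point): Centre of the top of plug_bare, on its axis, 75 mm above its underside.
- vise: Grey cast drill-press vise, fixed, 190 mm long (bed), 122 mm over its slotted ears, jaws 85 mm wide, jaw tops 66 mm above the table. Origin: centre of the bed's underside. x runs along the screw from the tommy-bar end to the fixed jaw, y along the jaws, z up. The screw and its bar, 90 mm long, stick out beyond the bed at the -x end, to 185 mm from the origin at most.
- fixed_jaw (a point): Middle of the top edge of the fixed jaw's steel face, at x = 49 mm in the vise's frame, 66 mm up. Axes as the vise's. The gap lies on its -x side.
- moving_jaw (a point): Middle of the top edge of the moving jaw's steel face, also 66 mm up. Axes as the vise's. The gap lies on its +x side: the gap's middle is halfway between this point and fixed_jaw.
- vise_jaw (a joint): Opening of the vise: width of the gap between the jaw faces in m, 0.042 to 0.062 at the start; stiff, leave it.
- loose_nut: The missing coupling nut, an aluminium ring 50 mm across, 37 mm bore, 24 mm high, lying flat near the vise's fixed-jaw end. Leave it. Origin: centre of its underside.
- cutters: Side cutters with red grips, about 145 mm long, 16 mm high, lying beyond the work. Leave them. Origin: underside below the pivot.
- screwdriver: Screwdriver with orange handle, 170 mm long, lying between the tray and the vise. Leave it. Origin: on its underside, under its length.
Mind the look-alikes: they are no part of the job. Leave any red look-alike of the plug_a alone.

How it is judged:
On the way, in this order (a step that is already met when the one before it is completed fails the run):
1. the fingertips stay over the connector without a coupling nut (horizontal distance between the grasp point and bare_top below 0.015 m and z of the grasp point in the frame of bare_top between 0.022 and 0.07 m), for 1.5 s.
2. then they stay over the open gap of the vise (x of the grasp point in the frame of fixed_jaw below -0.006 m and x of the grasp point in the frame of moving_jaw above 0.006 m and y of the grasp point in the frame of fixed_jaw between -0.03 and 0.03 m and z of the grasp point in the frame of fixed_jaw between 0.022 and 0.07 m), for 1.5 s.
At the end, for the whole second after the job is handed in: The point between the finger pads is over the vise gap: 6 mm or more inside both jaw faces, within 30 mm of the jaws' middle, 22 to 70 mm above the jaw tops. Connectors upright (6 deg), at rest, moved under 6 mm; nut, cutters, screwdriver under 10 mm; vise jaw under 3 mm (all of step 2 and angle between each of plug_a, plug_b, plug_c, plug_bare's own z axis and vertical below 0.1 rad and distance of each of plug_a, plug_b, plug_c, plug_bare from where it was at the start of the episode below 0.006 m and distance of each of loose_nut, cutters, screwdriver from where it was at the start of the episode below 0.01 m and distance of moving_jaw from where it was at the start of the episode below 0.003 m and linear speed of each of plug_a, plug_b, plug_c, plug_bare below 0.02 m/s); the robot touches nothing.
It fails at once if the fingers touch anything, the bench included (contact force between the fingers and anything else above 0.5 N).
It fails at once if the robot touches a connector, the tray or the vise (contact force between the arm and plug_a above 0.5 N or contact force between the arm and plug_b above 0.5 N or contact force between the arm and plug_c above 0.5 N or contact force between the arm and plug_bare above 0.5 N or contact force between the arm and tray above 0.5 N or contact force between the arm and vise above 0.5 N).
It fails at once if the robot touches the loose nut, the cutters or the screwdriver (contact force between the arm and loose_nut above 0.5 N or contact force between the arm and cutters above 0.5 N or contact force between the arm and screwdriver above 0.5 N).
It fails at once if a connector or bystander is lifted or carried (distance of any of plug_a, plug_b, plug_c, plug_bare, loose_nut, cutters, screwdriver from where it was at the start of the episode above 0.02 m).
It fails at once if the fingertips point at one of the finished connectors (less than 12 mm off its axis and with the point between the pads less than 60 mm above its top) ((horizontal distance between the grasp point and plug_a below 0.012 m and z of the grasp point in the frame of plug_a below 0.135 m) or (horizontal distance between the grasp point and plug_b below 0.012 m and z of the grasp point in the frame of plug_b below 0.135 m) or (horizontal distance between the grasp point and plug_c below 0.012 m and z of the grasp point in the frame of plug_c below 0.135 m)).
It also fails if it takes over 43 s, if anything falls off the work surface, if the arm or the gripper's body presses on something with over 40 N, if the wrist force passes 120 N, or if a joint passes its speed limit or range.

## Robot

A 7-joint arm with a two-finger parallel gripper is mounted at the origin on the work surface. World frame = base frame: x ahead of the robot, y to its left, z up, the work surface at z = 0. Lengths are in m, angles in rad, forces in N, time in s.
With the tool pointing down it reaches from about 0.425 to 0.875 m from the base axis. Payload 4.7 kg.
Tool frame: the origin (TCP) lies at the very end of the fingers, on their centre line; the grasp point (between the pads) lies 19 mm behind it; y points along the fingers, z is the direction in which the jaws open and shut, and the axes are right-handed (so a half turn about y gives the same grasp; the last joint's range is limited). The gripper opens to 87 mm and grips with 3 to 60 N. Pads are 19 mm wide; open, the fingers measure 117 mm over their backs; the gripper's body (75 mm by 190 mm) begins 51 mm behind the grasp point.
Start: joints at [1.231, 0.321, -0.07, 1.45, 0.023, 1.371, -0.057], TCP at [0.225, -0.61, 0.185] pointing down, gripper open.
Joint ranges: [-2.86, 2.86], [-0.3, 2.09], [-1.38, 1.24], [0.06, 2.45], [-1.56, 4.7], [0.09, 2.05], [-2.69, 2.69]. Speed limits (rad/s): [2.57, 2.57, 3.14, 3.14, 3.14, 3.14, 3.14].

## Interface

Orientations are given as a rotation vector (axis times angle).
In Python, from rig import move_to, move_l, set_joints, gripper_to, sleep, ik, read_camera, calibration, IKError, job_done, get_time, get_joint_positions, get_joint_vel, get_effort, get_position, get_orientation, get_wrist_force, get_moment, get_gripper_width gives the robot as it stands. Calls block until the motion is done:
- move_to(position, orientation): joint-space move of the TCP to a pose.
- move_l(position, rot=None, vel=0.15, stop_force=None): straight line of the TCP; rot=None keeps the orientation; vel is the mean speed in m/s. With stop_force (N) it stops when the force on the tool has changed by that much, and returns True; else False.
- set_joints(angles): joint-space move.
- gripper_to(opening, grasp_force=None): finger opening in m; grasp_force is the grip in N (None keeps the last); returns when the fingers have stopped.
- sleep(seconds).
- ik(position, orientation): joint angles nearest the present ones, or None.
- read_camera(name): name is "scene" or "top" or "wrist"; returns (picture, depth): 420x560x3 uint8, red, green, blue; 420x560 float32, m along the optical axis (not along the pixel's ray), 0 where there is no reading.
- calibration(name): a dict with "intrinsics" (3x3 intrinsics, pixels), "xyz" and "attitude" of the camera in the world. Camera axes: x right, y down, z forward; pixel columns grow to the right and rows downward; lengths in m; the calibration is good to about 2 mm. A picture is of the moment at which its call begins: read the wrist's pose just before it. calibration takes no time and is no camera call; for the wrist camera it gives the pose at the moment of the call.
A pose or a line that the arm cannot do raises IKError and nothing moves.
- job_done(): hands the job in, once; it reports no verdict.
Readings, each from a call of its own:
- get_time(): time.
- get_joint_positions(): joint angles.
- get_joint_vel(): joint speeds.
- get_effort(): joint torques, N m.
- get_position(): TCP position.
- get_orientation(): TCP orientation.
- get_wrist_force(): force on the tool from outside, world axes, zero at the start.
- get_moment(): the same for the moment, N m.
- get_gripper_width(): finger opening in m.
Only numpy, scipy, OpenCV 4.12 (cv2) and the standard library are available. Lean on these libraries where they do the work, as an engineer would, in place of code of your own. Each camera call takes 0.05 s, during which the arm holds its last target.

## Working session

There is one attempt and no reset: what is moved stays moved. The work goes in short steps, each a Python script; the robot and the scene stay as the last script left them, time stands still between calls to the robot, and variables do not carry over. Pictures are saved under pics/ and viewed, and the job is handed in when it is done.

```bash
mkdir -p pics; ls
python3 - <<'E'
from rig import *
import numpy as np, cv2
for n in ("scene","top","wrist"):
    p,d=read_camera(n); c=calibration(n)
    cv2.imwrite(f"pics/{n}0.png",p[:,:,::-1]); np.savez(f"{n}0.npz",p=p,d=d,K=c["intrinsics"],t=c["xyz"],R=c["attitude"])
    print(n,c,(d>0).mean(),np.median(d))
print(get_time(),get_position(),get_orientation())
E
```

```text
pics
scene {'intrinsics': array([[444.77683849,   0.        , 289.59969738],
       [  0.        , 444.77683849, 205.51248199],
       [  0.        ,   0.        ,   1.        ]]), 'xyz': array([ 1.04637506, -0.54973512,  0.52543379]), 'attitude': array([-2.03957047, -0.73262018,  0.41088148])} 0.9959098639455782 0.99418426
top {'intrinsics': array([[405.09515155,   0.        , 288.61050357],
       [  0.        , 405.09515155, 208.11797841],
       [  0.        ,   0.        ,   1.        ]]), 'xyz': array([ 0.43036565, -0.0031686 ,  0.83417231]), 'attitude': array([-2.14113117,  2.1015003 , -0.17734492])} 0.9962882653061225 0.8404925
wrist {'intrinsics': array([[317.59509837,   0.        , 274.83562779],
       [  0.        , 317.59509837, 211.29533989],
       [  0.        ,   0.        ,   1.        ]]), 'xyz': array([ 0.29628   , -0.58260398,  0.38455975]), 'attitude': array([ 2.38002012, -1.65889069, -0.23595887])} 0.9960756802721088 0.3436716
0.15 [ 0.22499123 -0.6092857   0.18391556] [-0.3630619   2.03048483 -2.02747945]
```

View pics/top0.png

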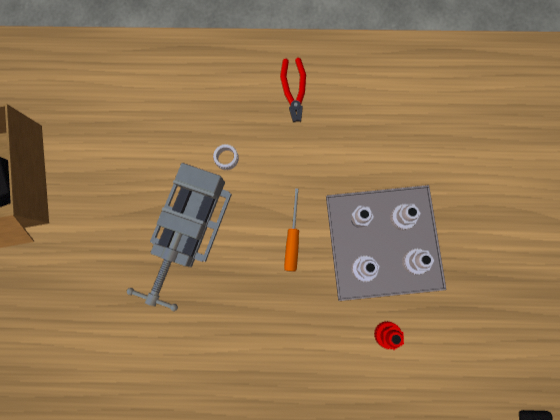

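View pics/scene0.png

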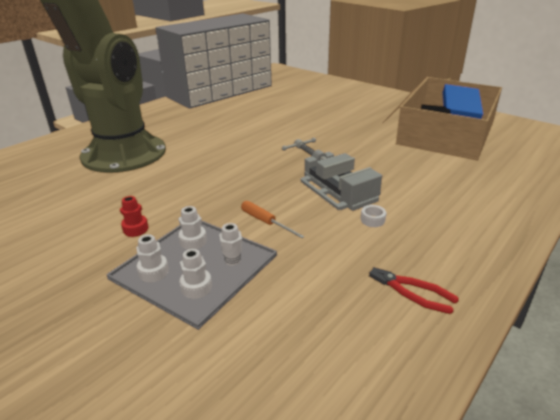

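The top view shows the vise at about (190,215). The four plugs stand in the tray; the one at (362,216) has no white ring and looks bare. In the scene view that is the plug at (231,242), also narrow-footed. I'll zoom in.

```bash
cat > h.py <<'E'
import numpy as np, cv2
from scipy.spatial.transform import Rotation as Ro
def load(n):
    z=np.load(n+".npz"); return z["p"],z["d"],z["K"],z["t"],Ro.from_rotvec(z["R"]).as_matrix()
def ray(K,t,R,u,v,z):
    r=R@np.linalg.inv(K)@np.array([u,v,1.]); return t+r*(z-t[2])/r[2]
def cloud(d,K,t,R):
    v,u=np.mgrid[:d.shape[0],:d.shape[1]]
    P=np.stack([(u-K[0,2])/K[0,0]*d,(v-K[1,2])/K[1,1]*d,d],-1); return P@R.T+t
E
python3 - <<'E'
from h import *
p,d,K,t,R=load("top0")
c1=cv2.resize(p[150:310,120:245],None,fx=3.5,fy=3.5,interpolation=cv2.INTER_CUBIC)
c2=cv2.resize(p[180:305,322:450],None,fx=2.5,fy=2.5,interpolation=cv2.INTER_CUBIC)
c1=cv2.convertScaleAbs(c1,alpha=1.6)
H=560;im=np.zeros((H,438+320,3),np.uint8);im[:c1.shape[0],:c1.shape[1]]=c1;im[:c2.shape[0],438:438+c2.shape[1]]=c2
p2=load("scene0")[0]; c3=cv2.resize(p2[195:300,130:280],None,fx=2.1,fy=2.1);im[320:320+c3.shape[0],438:438+c3.shape[1]]=c3
cv2.imwrite("pics/z1.png",im[:,:,::-1])
C=cloud(d,K,t,R)
print("table z",np.median(C[300:400,50:250,2]))
# black holes in tray
m=(p.max(2)<45).astype(np.uint8)
n,l,s,c=cv2.connectedComponentsWithStats(m)
for i in range(1,n):
    if 320<c[i][0]<450 and 180<c[i][1]<360 and s[i][4]>15: print(c[i],s[i][4],ray(K,t,R,*c[i],0.079), np.median(C[l==i],0))
# height map
z=C[:,:,2]
for lo,hi in((0.07,0.09),(0.055,0.08)):
    m=((z>lo)&(z<hi)).astype(np.uint8); n,l,s,c=cv2.connectedComponentsWithStats(m)
    for i in range(1,n):
        if s[i][4]>15: print(lo,hi,c[i],s[i],np.median(C[l==i],0),C[l==i].mean(0))
E
```

```text
table z 0.0007322671439982109
[412.07317073 211.34146341] 41 [ 0.56543567 -0.22484838  0.079     ] [ 0.56557914 -0.2245351   0.07971002]
[364.19047619 213.73809524] 42 [ 0.55924774 -0.13470074  0.079     ] [ 0.55871043 -0.13426247  0.07994644]
[425.91111111 259.28888889] 45 [ 0.4760185  -0.24718249  0.079     ] [ 0.47647329 -0.24711184  0.0797117 ]
[370.08695652 267.        ] 46 [ 0.45993761 -0.14418406  0.079     ] [ 0.45989865 -0.14401484  0.07981947]
[396.01960784 338.94117647] 51 [ 0.33363041 -0.18829557  0.079     ] [ 0.33324279 -0.18918218  0.07601866]
0.07 0.09 [ 20.44072524 165.76429568] [ 14 109  14 111 717] [0.64102056 0.53054637 0.07993584] [0.6427616  0.53121706 0.07988888]
0.07 0.09 [  2.10344828 114.5862069 ] [  0 112   6   6  29] [0.74616621 0.58185041 0.081026  ] [0.74623628 0.58185067 0.08080218]
0.07 0.09 [  4.51162791 178.49612403] [  0 157  10  45 258] [0.61876009 0.55636571 0.08588183] [0.61509862 0.5557644  0.08365668]
0.07 0.09 [410.665 212.735] [403 205  16  16 200] [ 0.56241124 -0.22239055  0.07913805] [ 0.56284913 -0.22230081  0.07830258]
0.07 0.09 [363.0761
[... 1818 characters left out ...]
5334 0.5299414  0.0678843 ]
0.055 0.08 [168.18243243 254.40540541] [161 248  16  14 148] [0.47770998 0.23597726 0.05974866] [0.47712015 0.23662353 0.05953797]
0.055 0.08 [421.40206186 260.67353952] [411 251  23  20 291] [ 0.47340004 -0.24034427  0.07071392] [ 0.4738763  -0.24168427  0.06954288]
0.055 0.08 [366.89219331 268.07063197] [357 258  22  21 269] [ 0.45798252 -0.1383146   0.0693081 ] [ 0.45825719 -0.14005858  0.06889643]
0.055 0.08 [150.51515152 299.33333333] [146 293  11  13  66] [0.39319666 0.26479283 0.05685831] [0.3926219  0.26459273 0.05700564]
0.055 0.08 [393.0467033  337.98901099] [383 327  21  23 364] [ 0.3346365  -0.18520126  0.07247146] [ 0.33386386 -0.18552188  0.06844441]
```

View pics/z1.png

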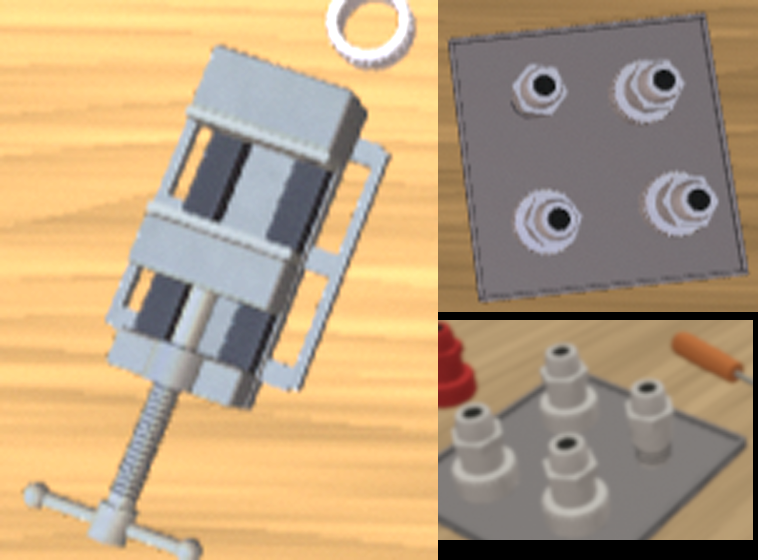

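The zoom confirms it: only the plug whose hole is at (364,214) lacks a coupling nut, in both views. Next I'll compute the jaw edges and refine the target.

Run:
```python
from h import *
p,d,K,t,R=load("top0"); C=cloud(d,K,t,R); z=C[:,:,2]
m=((z>0.063)&(z<0.069)).astype(np.uint8); n,l,s,c=cv2.connectedComponentsWithStats(m)
r=[]
for i in range(1,n):
    if s[i][4]>400 and 140<c[i][0]<240:
        q=C[l==i][:,:2]; a=cv2.minAreaRect((q*1000).astype(np.float32)); print(a); r.append((q,cv2.boxPoints(a)/1000))
f=r[0][1]; e=[f[(k+1)%4]-f[k] for k in range(4)]; k=np.argmax([np.linalg.norm(v) for v in e]); y=e[k]/np.linalg.norm(e[k]); x=np.array([y[1],-y[0]])
if x@(r[0][0].mean(0)-r[1][0].mean(0))<0:x=-x
y=np.array([-x[1],x[0]])
pf=r[0][0]@x; pm=r[1][0]@x
print("x",x,"fixed",np.percentile(pf,[0,1,3,99]),"mov",np.percentile(pm,[1,97,99,100]))
ys=np.r_[r[0][0]@y]; ym=r[1][0]@y; print(np.percentile(ys,[1,99]),np.percentile(ym,[1,99]))
xm=(np.percentile(pf,1)+np.percentile(pm,99))/2; yc=np.mean(np.percentile(ys,[1,99]))
print("gap",x*xm+y*yc)
# second view: holes in scene
p,d,K,t,R=load("scene0"); m=(p.max(2)<60).astype(np.uint8); n,l,s,c=cv2.connectedComponentsWithStats(m)
for i in range(1,n):
    if 130<c[i][0]<280 and 200<c[i][1]<270 and s[i][4]>8: print(c[i],s[i][4],ray(K,t,R,*c[i],0.079))
from rig import ik,get_orientation,get_joint_positions
from scipy.spatial.transform import Rotation as Ro
o=Ro.from_rotvec(get_orientation());print(o.as_matrix().round(3))
for P in ([.559,-.134,.104],[.58,.202,.091]):
  for a in (0,30,60,90): print(P,a,ik(P,(Ro.from_euler("z",a,degrees=True)*o).as_rotvec()))
```

```text
((624.2022094726562, 189.0532684326172), (85.02073669433594, 43.94712448120117), 71.39844512939453)
((537.4906005859375, 218.01162719726562), (85.18207550048828, 35.9845085144043), 71.79000854492188)
x [ 0.94775975 -0.3189851 ] fixed [0.50931502 0.50976458 0.5107322  0.55266527] mov [0.42238963 0.45681081 0.45754798 0.45799247]
[0.3368006  0.41970653] [0.33633187 0.41862379]
gap [0.57904721 0.20421435]
[229.09090909 226.81818182] 11 [ 0.55905937 -0.13299547  0.079     ]
[145.8 238.8] 15 [ 0.47591469 -0.24553792  0.079     ]
[190.8 253.4] 20 [ 0.56504989 -0.22301561  0.079     ]
[[-0.938 -0.001  0.346]
 [-0.346  0.001 -0.938]
 [ 0.    -1.    -0.001]]
[0.559, -0.134, 0.104] 0 [ 0.65265823  0.25861935 -0.53367251  1.72934495  0.13907168  1.19240852
 -1.13506869]
[0.559, -0.134, 0.104] 30 [ 0.68602952  0.26526605 -0.57410383  1.72770798  0.15285904  1.19493364
 -0.62202011]
[0.559, -0.134, 0.104] 60 [ 0.7191636   0.27217552 -0.61462761  1.72645846  0.16726694  1.19725512
 -0.10946363]
[0.559, -0.134, 0.104] 90 [ 0.75191563  0.27928501 -0.65489088  1.72563984  0.1819656   1.19929639
  0.40290813]
[0.58, 0.202, 0.091] 0 [ 0.38715491  0.48741359 -0.98690272  1.63479138  0.42268821  1.25079647
 -1.8989753 ]
[0.58, 0.202, 0.091] 30 [ 0.40924769  0.50498494 -1.02329406  1.63336686  0.44728667  1.26005113
 -1.39235739]
[0.58, 0.202, 0.091] 60 [ 0.43667684  0.52917307 -1.07043656  1.63203325  0.48076152  1.27278585
 -0.89181289]
[0.58, 0.202, 0.091] 90 [ 0.43122186  0.52498736 -1.0620942   1.63200645  0.47565022  1.27109626
 -0.36493447]
```

Both views put the bare top at (0.559, -0.134). The gap middle is (0.579, 0.204), about 52 mm wide. I'll point at the connector first.

Run:
```python
from rig import *
import numpy as np, cv2
from scipy.spatial.transform import Rotation as Ro
o=Ro.from_matrix([[-.938,0,.346],[-.346,0,-.938],[0,-1,0]]); o=(Ro.from_euler("z",60,degrees=True)*o).as_rotvec()
move_l([0.225,-0.61,0.24],vel=0.2)
gripper_to(0.0)
move_to([0.559,-0.134,0.24],o)
print(get_time(),get_position())
p,d=read_camera("wrist"); c=calibration("wrist"); np.savez("wrist1.npz",p=p,d=d,K=c["intrinsics"],t=c["xyz"],R=c["attitude"])
cv2.imwrite("pics/wrist1.png",p[:,:,::-1]); print(get_joint_positions(),get_gripper_width())
```

```text
4.1917 [ 0.55868657 -0.13601573  0.23981223]
[ 0.74434984  0.18774427 -0.632564    1.53984023  0.11173592  1.45076797
 -0.06648775] 0.000278285234089062
```

View pics/wrist1.png

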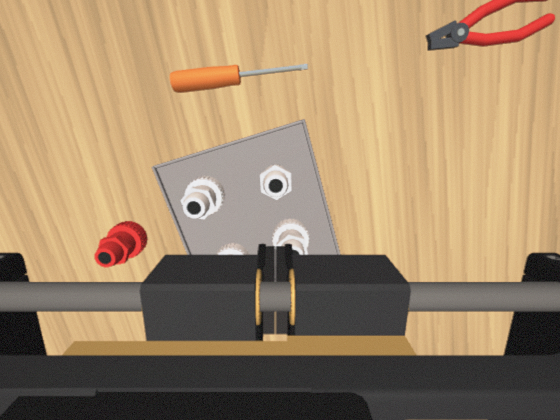

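The wrist view shows the bare plug at (275,183), with no ring, straight ahead of the closed fingers at (275,250). I'll check this by ray, then descend.

Run:
```python
from h import *
p,d,K,t,R=load("wrist1")
b=ray(K,t,R,275.5,185,0.079); print(b)
assert np.hypot(*(b[:2]-[.559,-.134]))<.006
from rig import *
move_l([0.559,-0.134,0.104],vel=0.1); print(get_time(),get_position())
sleep(2.3); print(get_time(),get_position())
p,d=read_camera("scene"); cv2.imwrite("pics/scene1.png",p[:,:,::-1])
```

```text
[ 0.55963998 -0.13261771  0.079     ]
5.75 [ 0.55956536 -0.13411128  0.10473349]
8.05 [ 0.55900719 -0.13399661  0.10400192]
```

View pics/scene1.png

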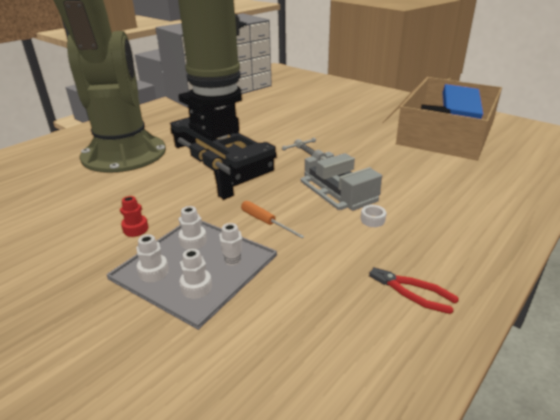

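The fingertips are at about (226,195) and the bare top at (231,228). I'll compare that with where the TCP should project.

Run:
```python
from h import *
from rig import *
_,_,K,t,R=load("scene0")
for P in ([.559,-.134,.104],[.559,-.134,.123],[.559,-.134,.079]):
    q=K@R.T@(np.array(P)-t); print(P,q[:2]/q[2],q[2])
p,d=read_camera("scene"); C=cloud(d,K,t,R)
im=cv2.resize(p[130:290,150:310],None,fx=3.7,fy=3.7,interpolation=cv2.INTER_CUBIC); cv2.imwrite("pics/s2.png",im[:,:,::-1])
for v in (180,185,190,194): print(v,C[v,225],d[v,225])
p,d=read_camera("top"); cv2.imwrite("pics/top2.png",p[:,:,::-1])
print(get_orientation(),get_position())
```

```text
[0.559, -0.134, 0.104] [227.46460711 215.10070882] 0.7592486808767583
[0.559, -0.134, 0.123] [226.53782035 205.72059557] 0.7490291010824573
[0.559, -0.134, 0.079] [228.64671343 227.06494009] 0.7726954963955754
180 [ 0.56964362 -0.14100907  0.17937305] 0.7084139
185 [ 0.56819091 -0.14077978  0.16956761] 0.71462315
190 [ 0.56709187 -0.14087008  0.1598781 ] 0.720372
194 [ 0.56632649 -0.14105119  0.15211202] 0.7248469
[-1.12382078  1.33351479 -1.33348536] [ 0.55899475 -0.13400137  0.10400677]
```

View pics/s2.png

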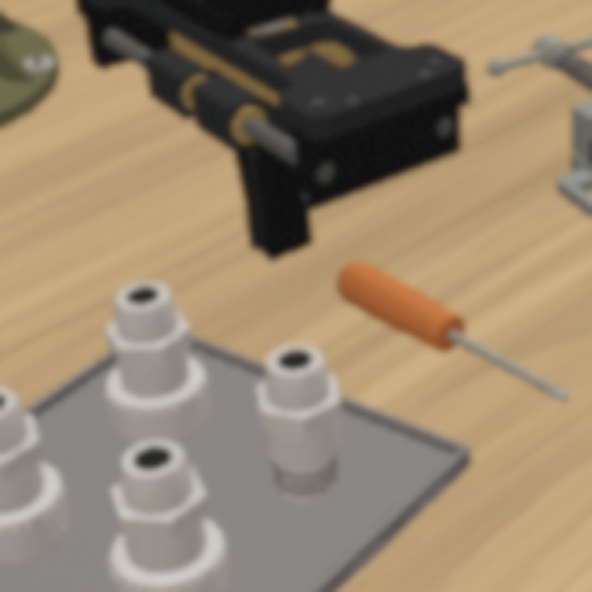

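View pics/top2.png

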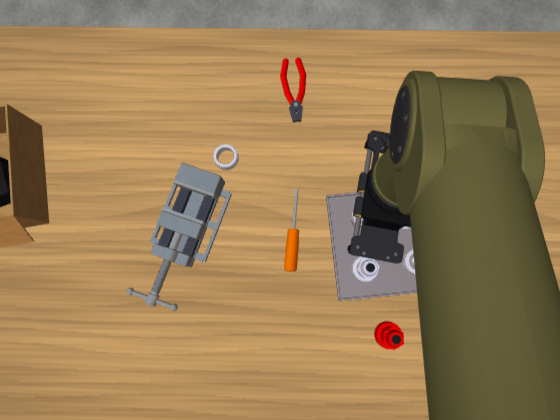

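The visible fingertip seems about 40 mm higher than the reported TCP, so I need to settle this before going on. I'll measure the gripper in the depth clouds.

Run:
```python
from h import *
from rig import *
np.set_printoptions(precision=4,suppress=True)
_,_,K,t,R=load("scene0"); p,d=read_camera("scene"); C=cloud(d,K,t,R)
print(get_time(),get_position())
for v in range(150,236,3):
    print(v,[ (C[v,u].round(3).tolist(),p[v,u].tolist()) for u in (222,230)])
c=calibration("scene"); print(c["xyz"]-t, c["attitude"])
w,dw=read_camera("wrist"); c=calibration("wrist"); Rw=Ro.from_rotvec(c["attitude"]).as_matrix(); Cw=cloud(dw,c["intrinsics"],c["xyz"],Rw)
print("wrist cam",c["xyz"],Rw[:,2])
q=c["intrinsics"]@Rw.T@(np.array(get_position())-c["xyz"]); print("tcp in wrist px",q[:2]/q[2],q[2])
cv2.imwrite("pics/wrist2.png",w[:,:,::-1])
for v in range(180,300,8): print(v,Cw[v,268].round(3),Cw[v,275].round(3))
```

```text
8.25 [ 0.559 -0.134  0.104]
150 [([0.6, -0.167, 0.25], [35, 35, 36]), ([0.615, -0.165, 0.254], [52, 52, 52])]
153 [([0.598, -0.166, 0.245], [76, 63, 44]), ([0.621, -0.171, 0.254], [52, 52, 53])]
156 [([0.595, -0.164, 0.238], [112, 92, 57]), ([0.628, -0.178, 0.254], [53, 52, 53])]
159 [([0.586, -0.157, 0.228], [42, 38, 33]), ([0.633, -0.183, 0.253], [45, 46, 46])]
162 [([0.586, -0.157, 0.223], [67, 59, 49]), ([0.633, -0.183, 0.248], [32, 34, 34])]
165 [([0.601, -0.171, 0.228], [93, 92, 88]), ([0.632, -0.183, 0.243], [24, 25, 25])]
168 [([0.603, -0.173, 0.225], [74, 72, 69]), ([0.633, -0.185, 0.24], [41, 40, 39])]
171 [([0.572, -0.147, 0.199], [28, 28, 27]), ([0.632, -0.184, 0.235], [41, 41, 39])]
174 [([0.569, -0.146, 0.192], [18, 17, 17]), ([0.631, -0.183, 0.229], [33, 32, 31])]
177 [([0.569, -0.146, 0.186], [17, 17, 18]), ([0.63, -0.183, 0.224], [18, 18, 19])]
180 [([0.568, -0.146, 0.181], [16, 17, 18]), ([0.572, -0.133, 0.177], [18, 19, 19])]
183 [([0.568, -0.147, 0.176], [18, 17, 19]), ([0.57, -0.131, 0.17], [22, 22, 22])]
186 [([0.566, -0.146, 0.169], [19, 19, 20]), ([0.568, -0.1
[... 1654 characters left out ...]

188 [ 0.555 -0.119  0.011] [ 0.562 -0.116  0.031]
196 [ 0.556 -0.115  0.061] [ 0.562 -0.116  0.062]
204 [ 0.556 -0.119  0.071] [ 0.561 -0.118  0.075]
212 [ 0.555 -0.122  0.08 ] [ 0.561 -0.124  0.079]
220 [ 0.554 -0.128  0.08 ] [ 0.56  -0.129  0.08 ]
228 [ 0.553 -0.135  0.08 ] [ 0.558 -0.136  0.08 ]
236 [ 0.552 -0.141  0.08 ] [ 0.557 -0.142  0.079]
244 [ 0.544 -0.177  0.004] [ 0.551 -0.178  0.007]
252 [ 0.557 -0.124  0.15 ] [ 0.56  -0.124  0.152]
260 [ 0.557 -0.124  0.161] [ 0.56  -0.124  0.161]
268 [ 0.557 -0.124  0.169] [ 0.56  -0.125  0.167]
276 [ 0.557 -0.124  0.177] [ 0.559 -0.13   0.167]
284 [ 0.562 -0.101  0.226] [ 0.564 -0.101  0.226]
292 [ 0.562 -0.102  0.228] [ 0.564 -0.103  0.228]
```

View pics/wrist2.png

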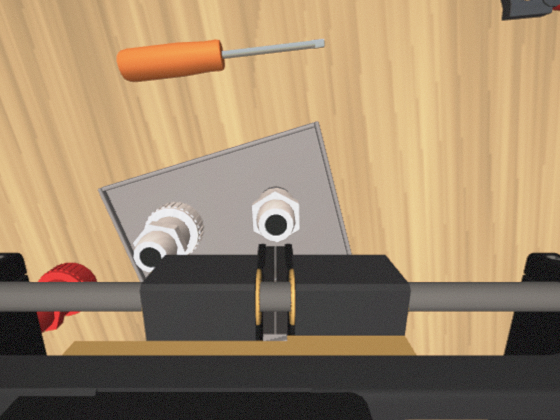

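Both cameras put the real fingertips at z≈0.146, against a reported TCP of 0.104. I'll check whether this was already so at the start with the gripper open, and whether it changes with opening.

Run:
```python
from h import *
import os
np.set_printoptions(precision=4,suppress=True)
_,_,K,t,R=load("wrist0"); p,d,K,t,R=load("wrist0"); C=cloud(d,K,t,R)
cv2.imwrite("pics/w0.png",p[:,:,::-1])
tcp=np.array([.22499,-.60929,.18392])
def rep(C,tcp,d):
    m=(d>0)&(d<0.25)&(np.hypot(C[...,0]-tcp[0],C[...,1]-tcp[1])<0.09); z=C[m][:,2]-tcp[2]
    print("lowest gripper z rel tcp",np.percentile(z,[0,.5,1,2,5]),m.sum()); 
rep(C,tcp,d)
p,d,K,t,R=load("wrist1");rep(cloud(d,K,t,R),np.array([.5587,-.1360,.2398]),d)
# camera pose relative to tcp, in start and now
for n,tc,o in(("wrist0",tcp,[-0.3630619,2.03048483,-2.02747945]),("wrist1",np.array([.55869,-.13602,.23981]),[-1.1238,1.3335,-1.3335])):
    _,_,K,t,R=load(n); Rt=Ro.from_rotvec(o).as_matrix(); print(n,Rt.T@(t-tc))
```

```text
lowest gripper z rel tcp [-0.0454 -0.0312 -0.0294 -0.0274  0.0462] 83386
lowest gripper z rel tcp [0.0375 0.0529 0.0649 0.0881 0.1137] 77611
wrist0 [-0.0761 -0.2006 -0.0006]
wrist1 [-0.077  -0.2006 -0.0002]
```

View pics/wrist0.png

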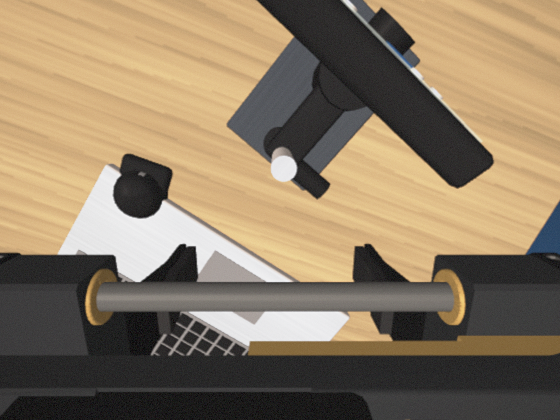

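Run:
```python
from h import *
from rig import *
np.set_printoptions(precision=4,suppress=True)
_,_,K,t,R=load("scene0"); p,d=read_camera("scene"); C=cloud(d,K,t,R)
tcp=np.array(get_position())
# lowest z of gripper per horizontal bin along tool z axis (jaw dir)
Rt=Ro.from_rotvec(get_orientation()).as_matrix()
w,dw=read_camera("wrist"); c=calibration("wrist"); Cw=cloud(dw,c["intrinsics"],c["xyz"],Ro.from_rotvec(c["attitude"]).as_matrix())
for nm,X in(("scene",C),("wrist",Cw)):
    L=(X.reshape(-1,3)-tcp)@Rt
    L=L[(abs(L[:,0])<.12)&(abs(L[:,2])<.12)&(L[:,1]<-.0)&(L[:,1]>-.2)]
    for lo in np.arange(-.12,.12,.01):
        s=L[(L[:,2]>=lo)&(L[:,2]<lo+.01)]
        if len(s)>10: print(nm,round(lo,3),"tool y max (least behind TCP)",np.percentile(s[:,1],[90,98,99.5]),"x",np.percentile(s[:,0],[2,98]),len(s))
print(get_wrist_force())
```

```text
scene -0.1 tool y max (least behind TCP) [-0.1366 -0.1332 -0.133 ] x [0.0028 0.0368] 33
scene -0.09 tool y max (least behind TCP) [-0.1115 -0.1088 -0.1077] x [0.0027 0.0373] 219
scene -0.08 tool y max (least behind TCP) [-0.1135 -0.1089 -0.1084] x [0.0025 0.0373] 165
scene -0.07 tool y max (least behind TCP) [-0.1237 -0.1209 -0.12  ] x [0.0188 0.0352] 82
scene -0.06 tool y max (least behind TCP) [-0.1228 -0.1204 -0.1196] x [0.0206 0.0331] 53
scene -0.05 tool y max (least behind TCP) [-0.1405 -0.1215 -0.1195] x [0.0205 0.0361] 101
scene -0.04 tool y max (least behind TCP) [-0.1302 -0.12   -0.1145] x [0.016  0.0372] 157
scene -0.03 tool y max (least behind TCP) [-0.1232 -0.1142 -0.1125] x [0.0154 0.0379] 177
scene -0.02 tool y max (least behind TCP) [-0.1129 -0.0686 -0.0623] x [0.0104 0.0379] 160
scene -0.01 tool y max (least behind TCP) [-0.0527 -0.0402 -0.0378] x [0.0076 0.0374] 333
scene -0.0 tool y max (least behind TCP) [-0.0442 -0.0387 -0.0378] x [-0.0134  0.037 ] 426
scene 0.01 tool y max (least behind TCP) [-0.1234 -0.073  -0.0671] x [-0.0252  0.0369] 1226
scene 0.02 tool y max
[... 1694 characters left out ...]
.1142] x [-0.0384 -0.0231] 7014
wrist 0.02 tool y max (least behind TCP) [-0.1261 -0.1165 -0.1144] x [-0.0384 -0.0197] 7124
wrist 0.03 tool y max (least behind TCP) [-0.1259 -0.1208 -0.1158] x [-0.0381 -0.0194] 4543
wrist 0.04 tool y max (least behind TCP) [-0.125  -0.1226 -0.1213] x [-0.0333 -0.0194] 4256
wrist 0.05 tool y max (least behind TCP) [-0.1245 -0.1224 -0.1212] x [-0.0334 -0.0195] 3320
wrist 0.06 tool y max (least behind TCP) [-0.1229 -0.1213 -0.1209] x [-0.0336 -0.0255] 1218
wrist 0.07 tool y max (least behind TCP) [-0.111  -0.1093 -0.1088] x [-0.0372 -0.0029] 3839
wrist 0.08 tool y max (least behind TCP) [-0.1109 -0.1096 -0.109 ] x [-0.0378 -0.0284] 125
[-0.2761 -1.0039  0.1245]
```

The gripper body starts 108 mm behind the reported TCP where the spec says 70 mm, and the tips stop about 39 mm short of it. So the reported TCP lies about 39 mm beyond the real fingertips, straight along the tool, and the first stop was too high. I'll lower in two stages by the measured tip and verify in between.

```bash
cat >> h.py <<'E'
def tip(rad=.014):
    from rig import read_camera,calibration,get_position
    out=[]
    tcp=np.array(get_position())
    for n in("scene","wrist"):
        p,d=read_camera(n); c=calibration(n); C=cloud(d,c["intrinsics"],c["xyz"],Ro.from_rotvec(c["attitude"]).as_matrix())
        m=(d>0)&(np.hypot(C[...,0]-tcp[0],C[...,1]-tcp[1])<rad)&(C[...,2]>tcp[2]+.03-.005)&(p.max(2)<60)
        out.append(np.percentile(C[m][:,2],.5).round(4)); cv2.imwrite(f"pics/tip_{n}.png",p[:,:,::-1])
    return out
E
python3 - <<'E'
from h import *
from rig import *
print(tip())
move_l([.559,-.134,.086],vel=.06); sleep(.3); print(get_time(),get_position(),tip())
import shutil; shutil.copy("pics/tip_scene.png","pics/s3.png")
E
```

```text
[np.float64(0.1444), np.float64(0.1432)]
9.25 [ 0.55924532 -0.13402554  0.08630767] [np.float64(0.127), np.float64(0.1262)]
```

View pics/s3.png

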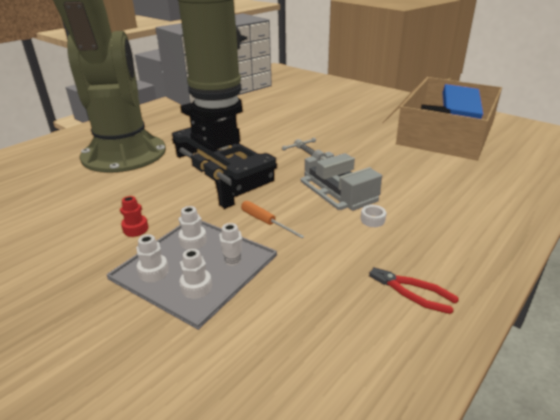

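The tips, at (226,204), hang clear above the bare top at (231,228): about 48 mm by depth and 7 mm by the readout. The offset is constant at about 40 mm. I'll finish lowering, hold there, then lift and move over the vise.

Run:
```python
from h import *
from rig import *
move_l([.559,-.134,.066],vel=.05); sleep(1.2); print(get_time(),get_position(),tip())
import shutil; shutil.copy("pics/tip_scene.png","pics/s4.png")
sleep(1.2); print(get_position(),get_time())
move_l([.559,-.134,.20],vel=.12)
o=Ro.from_matrix([[-.938,0,.346],[-.346,0,-.938],[0,-1,0]]); o=(Ro.from_euler("z",60,degrees=True)*o).as_rotvec()
move_to([.579,.204,.20],o); print(get_time(),get_position(),get_wrist_force())
p,d=read_camera("wrist"); c=calibration("wrist"); np.savez("wrist3.npz",p=p,d=d,K=c["intrinsics"],t=c["xyz"],R=c["attitude"])
move_l([.579,.204,.09],vel=.1); sleep(.3); print(get_time(),get_position())
p,d=read_camera("scene"); p2,_=read_camera("wrist")
cv2.imwrite("pics/v.png",np.hstack([cv2.resize(a,(400,300)) for a in (p,p2)])[:,:,::-1])
```

```text
11.1 [ 0.55899231 -0.13403476  0.06601421] [np.float64(0.1077), np.float64(0.1044)]
[ 0.55900332 -0.13400754  0.06599692] 12.4
14.9417 [0.57975159 0.20180813 0.1996469 ] [ 0.03462765 -0.53211827  0.98130548]
16.5417 [0.5791549  0.20407937 0.0902891 ]
```

View pics/s4.png

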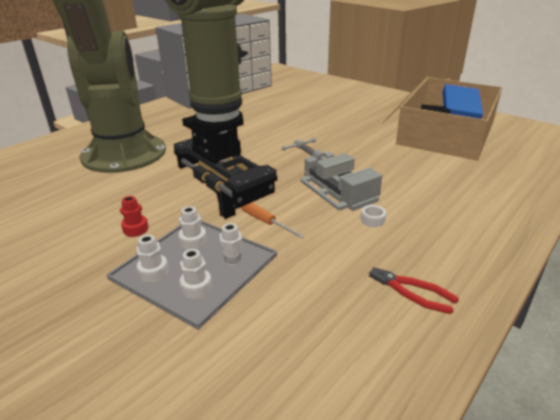

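View pics/v.png

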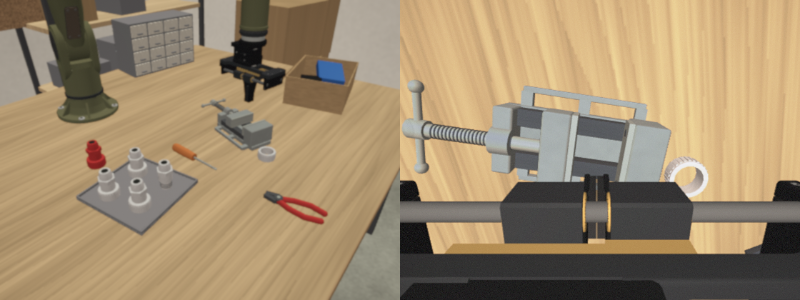

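In s4 the tips are at (229,213), about 27 mm above the bare top at (231,228). Now they hang over the vise gap, with both jaws visible either side in the wrist view. I'll lower the rest of the way.

Run:
```python
from h import *
from rig import *
move_l([.579,.204,.053],vel=.06); sleep(1.); print(get_time(),get_position(),tip())
p=cv2.imread("pics/tip_scene.png");w=cv2.imread("pics/tip_wrist.png")
cv2.imwrite("pics/v2.png",np.hstack([cv2.resize(p[80:230,250:450],(400,300),interpolation=cv2.INTER_CUBIC),cv2.resize(w,(400,300))]))
# gap again from the hover wrist view
p,d,K,t,R=load("wrist3"); C=cloud(d,K,t,R); m=((C[...,2]>.063)&(C[...,2]<.069)).astype(np.uint8); n,l,s,c=cv2.connectedComponentsWithStats(m)
for i in range(1,n):
    if s[i][4]>400: print(cv2.minAreaRect((C[l==i][:,:2]*1000).astype(np.float32)))
sleep(1.2); print(get_time(),get_wrist_force())
```

```text
18.4083 [0.57902008 0.20403601 0.05303399] [np.float64(0.0937), np.float64(0.0915)]
((538.3231201171875, 218.8592529296875), (85.33334350585938, 36.11680603027344), 71.63687896728516)
((625.4255981445312, 190.19155883789062), (85.12452697753906, 44.25419235229492), 71.53697204589844)
19.7083 [ 0.40398981 -0.51606231 -0.03404122]
```

View pics/v2.png

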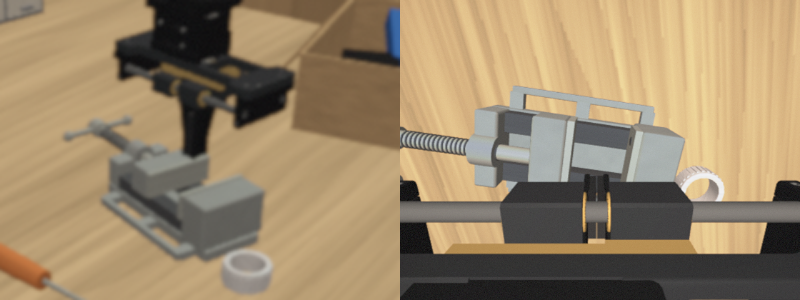

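The wrist re-measurement of the jaws agrees within 1.5 mm. The tips are centred in the gap, about 26 mm above the jaw tops, and have stayed there for more than 2 s. I'm handing in.

Run:
```python
from h import *
from rig import *
p,d,K,t,R=load("top0"); p2,_=read_camera("top")
diff=cv2.absdiff(p,p2).max(2)[170:310,322:450]; print("tray change px",(diff>60).sum())
print(get_time(),get_position()); job_done()
```

```text
tray change px 0
19.7583 [0.57899094 0.20400888 0.05298814]
the job is handed in; nothing more can be done
```

I pointed at the connector without a coupling nut, at (0.559, -0.134), for over 2 s with the fingertips about 27 mm above its top. I then pointed at the vise gap, at (0.579, 0.204), for over 2 s with the tips about 26 mm above the jaw tops. I handed in at 19.8 s, still pointing there.

- **Fingertip height:** The reported TCP disagreed with the pictures. Both the scene and wrist cameras put the real fingertips about 40 mm higher than reported, and the gripper body sits 108 mm behind the reported TCP where the spec says 70 mm. I trusted the cameras and set both heights by them, so the robot's own height readout reads about 40 mm low. My first stop over the connector, 2.3 s at reported z 0.104, was therefore too high, at about 65 mm. I lowered to the right height and held again.
- **Other last checks:** The views agree within 2 mm on both targets. The wrist force stayed around 1 N or less, with no sign of contact, and the tray area in the top view was unchanged from the start. I did not run the same before-and-after check on the nut, cutters, screwdriver or vise jaw. No check failed apart from the TCP height.

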